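Nest the yerba tins in the snap-covered caddy

TASK

Put the mate kit's tins away in the wooden caddy: squeeze the two opposing tabs on its cover together to free the cover, lift it off and lay it right way up in the middle of the slate coaster. Then nest the tins, larger first: the wide tin upright into the caddy and the narrow tin upright into the wide one, each fully down on the floor of the one around it. Let go of everything and leave the cup, the straw, the canister and the drawer box as they are.

Things in the scene. Friction and masses are not known exactly. Their poses are not given: they have to be found in the camera images.
- caddy: open square box of acacia wood, fixed to the shelf; outside 82 x 82 x 50 mm high, walls 6 mm, cavity 70 x 70 mm, its floor 4 mm above the underside. Origin: centre of the underside; x and y along its sides, z up. In its +y and -y walls a catch window (36 mm wide, 10 mm high, upper edge 8 mm under the rim) holds the cover's hooks. It starts closed by the cover
- cover: loose acacia cover, 115 g, plate 82 x 82 x 5 mm; origin: centre of the plate's underside (50 mm above the caddy's underside when closed), z up, x and y as the caddy's. Under it a 66 (x) x 36 (y) mm plug reaches 16.5 mm down; laid right way up it stands on the plug. Two hooked tabs latch it: with both held fully in it lifts straight up and can be carried by the tabs' ears
- tab_left (a joint): inward travel of the cover's +y tab, m: 0 = out (hook caught in the caddy's window), 0.007 = fully in; the hook is clear from 0.005; spring, 3 N at the start, 6 N fully in. Lifting without pressing both tabs does not free the cover
- tab_right (a joint): the same for the -y tab
- tab_left_ear (a point): middle of the outer face of the +y tab's ear: an upright aluminium plate 30 mm wide (cover's x), 5 mm thick, reaching 24 mm above the cover's plate; point 18 mm above the cover's origin. The ears' outer faces are 64 mm apart along the cover's y (50 mm when pressed fully in), to be pinched together from above
- tab_right_ear (a point): the same on the -y tab's ear
- coaster: flat square slate coaster, 120 x 120 x 8 mm, fixed. Origin: centre of its underside; x and y along its sides, z up
- wide_tin: the larger loose square tin, plain aluminium, open at the top: outside 62 x 62 x 68 mm high, walls and floor 2.5 mm (inside 57 x 57 mm), about 120 g. Origin: centre of the underside; x and y along its sides, z up. Seated in the caddy its rim stands 22 mm above the caddy's rim
- narrow_tin: the smaller loose square tin, plain aluminium, open at the top: outside 48 x 48 x 86 mm high, walls and floor 2.5 mm, about 110 g. Origin: centre of the underside; x and y along its sides, z up. Seated in the wide tin its rim stands 20.5 mm above the wide tin's rim
- mate_cup: bystander: round green-glass mate cup, 72 mm across, 85 mm high, standing; origin: centre of the underside
- canister: bystander: round aluminium canister with a twist cap, 70 mm across, 120 mm high, standing; origin: centre of the underside
- bombilla: bystander: steel drinking straw with a spiral filter, about 215 mm long, lying along its y axis about 10 mm high; origin: middle of its length, on the shelf
- keepbox_drawer0_handle (a point): bystander: knob of the drawer of a fixed dark wooden box (130 x 170 x 85 mm high); the drawer faces the robot, partly pulled out, its knob towards the robot

How it is judged:
By the outcome, as a careful person would: the job done as asked, in the order asked, and still so for the second after the job is handed in, with the robot touching nothing.
It also fails if it takes over 72 s, if anything falls off the work surface, if the arm or the gripper's body presses on something with over 40 N, if the wrist force passes 120 N, or if a joint passes its speed limit or range.

ROBOT

A 6-joint arm with a two-finger parallel gripper is mounted at the origin on the work surface. World frame = base frame: x ahead of the robot, y to its left, z up, the work surface at z = 0. Lengths are in mm, angles in rad, forces in N, time in s.
With the tool pointing down it reaches from about 400 to 925 mm from the base axis. Payload 12.5 kg.
Tool frame: the origin (TCP) lies at the very end of the fingers, on their centre line; the grasp point (between the pads) lies 19 mm behind it; z points along the fingers, y is the line along which they close (so a half turn about z gives the same grasp; the last joint's range is limited). The gripper opens to 95 mm and grips with 3 to 60 N. Pads are 20 mm wide; open, the fingers measure 119 mm over their backs; the gripper's body (75 mm by 180 mm) begins 59 mm behind the grasp point.
Start: joints at [1.055, 0.491, 1.559, -0, 1.092, -0.106], TCP at [249.002, 573.276, 214.661] pointing down, gripper open.
Joint ranges: [-3.1, 3.1], [-0.84, 2.19], [0.05, 2.79], [-1.13, 4.28], [0.06, 2.93], [-2.69, 2.69]. Speed limits (rad/s): [2.22, 2.22, 2.79, 3.14, 3.14, 3.14].

INTERFACE

Orientations are given as [roll, pitch, yaw] about the fixed x, y, z axes, in that order (R = Rz(yaw) Ry(pitch) Rx(roll)).
In Python, from cell import env gives the robot as it stands.
- The arm moves only by the shell command python3 steer.py 'ROWS'. ROWS is a JSON list of rows, 1 to 5 of them, each of 5 numbers: dx, dy, dz in mm, then a turn about the tool's z in rad, then the opening from 0.0 (shut) to 1.0 (fully open); each row is the pose to reach, as a shift and turn from the pose commanded when the command began, along the tool's axes at that moment; what a row does not reach only later rows make up. A row lasts 1/12 s, in which the tool goes at most 41.7 mm and 0.125 rad, less where a joint would pass 70% of its speed; a pose out of reach is approached as far as the arm can. The fingers move at their own pace and stop on an object; the grip force is fixed at half the most. Time passes only in rows, so rows that do not move let the fingers close. It prints the time, the measured TCP pose, the force, the opening and the grip force at its end.
- env.state(): the state, without advancing time (a new reading comes with each control period).
- env.read_camera(name): name is "scene" or "side" or "wrist"; returns (picture, depth): 480x640x3 uint8, red, green, blue; 480x640 float32, mm along the optical axis (not along the pixel's ray), 0 where there is no reading.
- env.camera_info(name): a dict with "vertical_fov" (degrees; the focal length in pixels is half the picture's height over the tangent of half this angle, whatever the lens; pixels are square), "cx", "cy" (the principal point, pixels), "origin" and "attitude" of the camera in the world. Camera axes: x right, y down, z forward; pixel columns grow to the right and rows downward; lengths in mm; the calibration is good to about 2 mm. A picture is of the moment at which its call begins: read the wrist's pose just before it. camera_info takes no time and is no camera call; for the wrist camera it gives the pose at the moment of the call.
- env.job_done(): hands the job in; it is judged then, once.
The state is a dict: "t": time; "joints": joint angles; "qvel": joint speeds; "tau": joint torques, N m; "eef_pos": TCP position; "tcp_rot": TCP orientation; "ft_force": force on the tool from outside, world axes, zero at the start; "moment": the same for the moment, N m; "opening": opening from 0.0 (shut) to 1.0 (fully open); "grip_force": force on a finger pad.
Only numpy, scipy, OpenCV 4.12 (cv2) and the standard library are available. Lean on these libraries where they do the work, as an engineer would, in place of code of your own. Each camera call takes 0.05 s, during which the arm holds its last target. There are 200 camera calls.

## Working session

There is one attempt and no reset: what is moved stays moved. The work goes in short steps, Python scripts to look and compute and a shell command to move; the robot and the scene stay as the last step left them, time stands still between calls to the robot, and variables do not carry over. Pictures are saved under pics/ and viewed, at most 10 in all, crops included, and the job is handed in when it is done.

```bash
ls; mkdir -p pics
cat > h.py <<'E'
import numpy as np, cv2
from scipy.spatial.transform import Rotation as R
from cell import env
def cam(name):
    ci=env.camera_info(name); im,d=env.read_camera(name); return ci,im,d
def att(ci):
    a=np.array(ci["attitude"],float)
    return a if a.shape==(3,3) else R.from_euler('xyz',a).as_matrix()
def cloud(ci,d):
    f=240/np.tan(np.radians(ci["vertical_fov"])/2)
    v,u=np.mgrid[0:480,0:640]
    p=np.stack([(u-ci["cx"])/f*d,(v-ci["cy"])/f*d,d],-1)
    P=p@att(ci).T+np.array(ci["origin"]); P[d==0]=np.nan
    return P
E
python3 - <<'E'
from h import *
for n in("scene","side"):
    ci,im,d=cam(n); print(n,ci); cv2.imwrite(f"pics/{n}0.png",im[:,:,::-1]); np.savez(f"{n}0.npz",P=cloud(ci,d),im=im)
print(env.state())
E
```

```text
cell.py
pics
steer.py
scene {'vertical_fov': 44.003007443016195, 'cx': 319.4503367406087, 'cy': 245.24969942064862, 'origin': array([1366.43160022,   45.13846736, 1079.32422057]), 'attitude': array([-2.51042591, -0.01721082,  1.68874786])}
side {'vertical_fov': 52.96637924878246, 'cx': 313.02698119777506, 'cy': 234.753720886365, 'origin': array([ 262.57612985, -511.42456578,  689.78686695]), 'attitude': array([-2.35609286,  0.01031866, -0.66239458])}
{'t': 0.1, 'joints': array([ 1.05539536e+00,  4.91504471e-01,  1.55936387e+00, -1.44148083e-05,
        1.09170118e+00, -1.05576732e-01]), 'qvel': array([ 9.75741155e-04, -2.14658003e-03, -2.99547030e-03, -6.10962270e-04,
        1.27493312e-04,  6.73999605e-05]), 'tau': array([ 2.06630917e-03, -6.13618326e+01, -2.58607221e+01,  6.93913177e-02,
        4.69730585e-02,  1.58746462e-05]), 'eef_pos': array([248.89842041, 573.08001166, 214.12544553]), 'tcp_rot': array([-3.14061988e+00, -9.02281499e-05,  2.73177503e+00]), 'ft_force': array([-0.50080814,  0.14888106, -0.26127298]), 'moment': array([-0.00896145, -0.01552531,  0.02869213]), 'grip_force': 0.0, 'opening': 0.9979831480823395}
```

View pics/scene0.png

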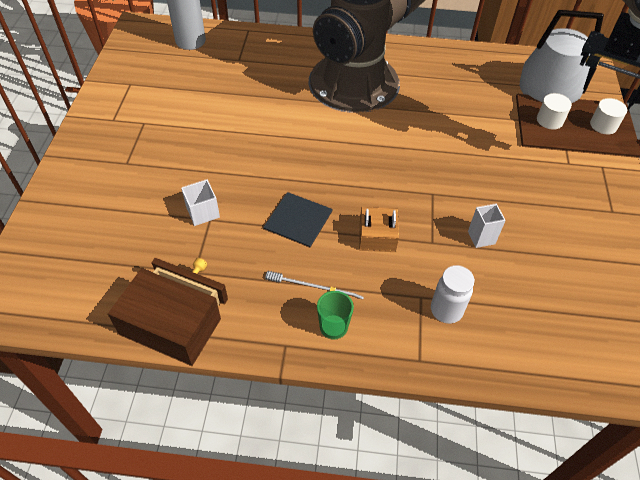

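View pics/side0.png

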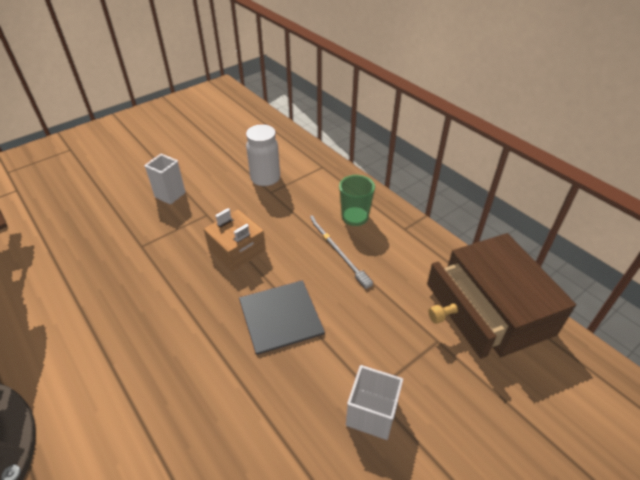

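The scene view shows the caddy at (380,225), coaster at (298,218), wide tin at (200,202) and narrow tin at (487,226). The cup is at (335,313), the canister at (453,295) and the straw runs (265,275) to (362,297). The side view has the caddy at (235,240), coaster at (282,317), wide tin at (375,400) and narrow tin at (165,178). Next I'll fit rectangles by height.

```bash
cat > fit.py <<'E'
from h import *
boxes={"scene":{"caddy":(345,195,412,262),"coaster":(255,185,340,250),"wide":(175,172,226,230),"narrow":(462,198,512,255)},
"side":{"caddy":(195,200,275,280),"coaster":(232,275,330,358),"wide":(338,360,412,445),"narrow":(140,145,192,210)}}
zr={"caddy":[(49,61),(63,85)],"coaster":[(5,12)],"wide":[(62,74)],"narrow":[(80,92)]}
for k in zr:
  for lo,hi in zr[k]:
    for n in("scene","side"):
      P=np.load(n+"0.npz")["P"]; a,b,c,e=boxes[n][k]
      q=P[b:e,a:c].reshape(-1,3); q=q[(q[:,2]>lo)&(q[:,2]<hi)]
      if len(q)<8: print(k,n,len(q)); continue
      r=cv2.minAreaRect(q[:,:2].astype(np.float32))
      print(k,(lo,hi),n,len(q),"c",np.round(r[0],1),"sz",np.round(r[1],1),"ang",round(r[2],1),"z",np.round(np.percentile(q[:,2],[5,50,95]),1))
      if hi==85:
        _,l,cc=cv2.kmeans(q[:,:2].astype(np.float32),2,None,(3,50,.01),5,cv2.KMEANS_PP_CENTERS); print("  ears",cc.round(1))
E
python3 fit.py
```

```text
caddy (49, 61) scene 1038 c [539.9  98.1] sz [88.4 82.6] ang 3.3 z [51.2 55.3 58.7]
caddy (49, 61) side 1238 c [539.9  98.7] sz [83.3 84.8] ang 3.9 z [51.7 55.  57.3]
caddy (63, 85) scene 88 c [540.5  97.3] sz [33.5 64.9] ang 2.1 z [65.5 78.6 82.2]
  ears [[544.8  68.5]
 [541.3 127.4]]
caddy (63, 85) side 239 c [539.2  98.5] sz [30.6 67.1] ang 4.0 z [64.4 73.4 79.8]
  ears [[541.2  68. ]
 [536.7 127.1]]
coaster (5, 12) scene 1958 c [506.  -88.7] sz [192.1 189.3] ang 6.5 z [ 5.4  8.  11. ]
coaster (5, 12) side 4016 c [514.8 -86.5] sz [123.  120.2] ang 71.3 z [6.1 8.  9.9]
wide (62, 74) scene 196 c [ 521.5 -310.8] sz [67.9 63.1] ang 31.3 z [62.5 66.5 71.2]
wide (62, 74) side 500 c [ 521.1 -310. ] sz [64.3 62.3] ang 31.4 z [62.6 67.1 69.4]
narrow (80, 92) scene 196 c [512.2 334.8] sz [51.  52.2] ang 20.7 z [80.5 84.2 88.3]
narrow (80, 92) side 210 c [510.8 336. ] sz [50.8 54.2] ang 20.3 z [80.5 84.5 87.6]
```

```bash
cat >> h.py <<'E'
def go(x,y,z,yaw):
    "shift in tool axes and turn to the goal pose (yaw deg, tool down, mod 180)"
    s=env.state(); M=R.from_euler('xyz',s["tcp_rot"]).as_matrix()
    d=M.T@(np.array([x,y,z])-s["eef_pos"])
    t=-(np.radians(yaw)-s["tcp_rot"][2]); t=(t+np.pi/2)%np.pi-np.pi/2
    print("t",round(s["t"],2),"shift",d.round(1),"turn",round(t,3),"j6",round(s["joints"][5],2),"rows",int(np.ceil(max(np.linalg.norm(d)/41.6,abs(t)/.125))))
E
cat > go.py <<'E'
import sys
from h import *
go(*map(float,sys.argv[1:5]))
E
python3 go.py 540 98.3 200 183.8
python3 steer.py '[[-33,-23,1,-0.1,1],[-66,-46,2,-0.2,1],[-99,-69,3,-0.3,1],[-132,-92,4,-0.4,1],[-165,-115,5,-0.476,1]]'; python3 go.py 540 98.3 200 183.8
```

```text
t: 0.52
eef_pos: [354.9, 400.4, 209.4]
tcp_rot: [-3.141, -0.0, -3.07]
ft_force: [0.0, 0.8, 0.1]
opening: 1.003
grip_force: 0.0
t 0.52 shift [-162.9 -314.6    9.4] turn 0.006 j6 -0.92 rows 9
```

```bash
python3 steer.py '[[-18,-35,1,0,1],[-36,-70,2,0,1],[-54,-105,3,0,1],[-72,-140,4,0,1],[-90,-175,5,0,1]]';python3 steer.py '[[-18,-35,1,0,1],[-36,-70,2,0,1],[-54,-105,3,0,1],[-73,-140,4,0,1],[-73,-140,4,0,1]]'
python3 - <<'E'
from h import *
print(env.state()["eef_pos"],env.state()["tcp_rot"])
ci,im,d=cam("wrist"); cv2.imwrite("pics/w1.png",im[:,:,::-1]); P=cloud(ci,d); np.savez("w1.npz",P=P)
E
python3 go.py 540 98.3 200 183.8
```

```text
t: 0.93
eef_pos: [456.4, 231.6, 204.5]
tcp_rot: [3.142, -0.0, -3.075]
ft_force: [0.8, 0.6, -0.3]
opening: 1.0
grip_force: 0.0
t: 1.35
eef_pos: [540.9, 93.6, 200.1]
tcp_rot: [-3.141, 0.001, -3.08]
ft_force: [-0.3, 0.1, -0.0]
opening: 0.997
grip_force: 0.0
[540.88005474  93.57899554 200.09294531] [-3.14074012e+00  7.27817108e-04 -3.07954563e+00]
t 1.4 shift [-0.9  2.5  0. ] turn -0.004 j6 -1.58 rows 1
```

View pics/w1.png

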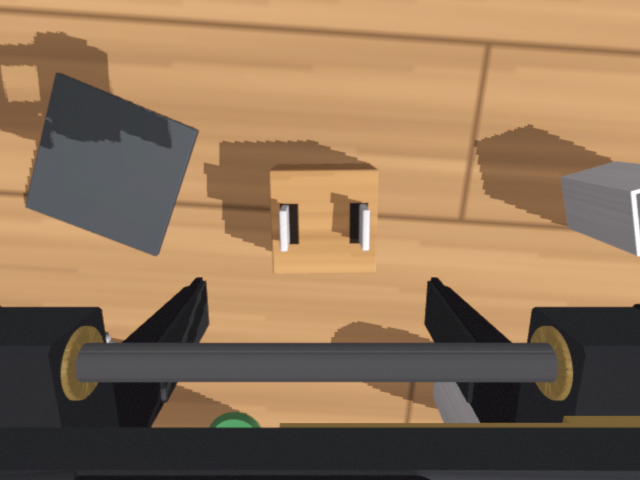

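The wrist view shows the cover at (270–378, 168–272), ears at (287,228) and (363,228), and the coaster at (112,165). I'll refine both with this depth image.

```bash
python3 - <<'E'
from h import *
P=np.load("w1.npz")["P"]
def f(b,lo,hi):
    a,c,e,g=b; q=P[c:g,a:e].reshape(-1,3); q=q[(q[:,2]>lo)&(q[:,2]<hi)]
    r=cv2.minAreaRect(q[:,:2].astype(np.float32)); print(len(q),np.round(r[0],1),np.round(r[1],1),round(r[2],1),np.percentile(q[:,2],[2,50,98]).round(1)); return q
f((255,155,395,285),51,59)
q=f((255,155,395,285),65,90)
_,l,c=cv2.kmeans(q[:,:2].astype(np.float32),2,None,(3,50,.01),5,cv2.KMEANS_PP_CENTERS);print(c)
f((10,60,215,270),5,12)
E
python3 go.py 540 98.3 62 183.8
```

```text
10174 [537.3  98. ] [82.4 82.2] 4.3 [53.3 54.9 56.4]
769 [537.  98.] [30.  65.6] 4.4 [66.2 78.5 80.3]
[[538.2658    68.78796 ]
 [533.7131   126.916855]]
19876 [512.4 -87.4] [121.  120.3] 71.4 [6.2 7.8 9.4]
t 1.4 shift [ -1.    2.5 138. ] turn -0.004 j6 -1.58 rows 4
```

```bash
python3 go.py 538.5 98.1 61 184.2; python3 steer.py '[[1,1.2,30,-0.008,1],[1,2.4,60,-0.008,1],[1,2.4,90,-0.008,1],[1,2.4,120,-0.008,1],[1,2.4,139,-0.008,1]]';python3 go.py 538.5 98.1 61 184.2
```

```text
t 1.4 shift [  0.5   2.4 139. ] turn -0.011 j6 -1.58 rows 4
t: 1.82
eef_pos: [535.2, 101.8, 59.1]
tcp_rot: [3.141, -0.003, -3.067]
ft_force: [0.3, 0.3, -1.4]
opening: 0.999
grip_force: 0.0
t 1.82 shift [-3.  -3.9 -1.9] turn 0.002 j6 -1.58 rows 1
```

```bash
python3 steer.py '[[0,0,0,0,1],[0,0,0,0,1],[0,0,0,0,1]]';python3 go.py 538.5 98.1 61 184.2
```

```text
t: 2.07
eef_pos: [537.2, 101.4, 62.8]
tcp_rot: [3.141, 0.001, -3.067]
ft_force: [-0.7, 0.5, 0.6]
opening: 0.998
grip_force: 0.0
t 2.07 shift [-1.1 -3.4  1.8] turn 0.002 j6 -1.58 rows 1
```

```bash
python3 steer.py '[[-1.1,-3.4,1.5,0,1],[-1.1,-3.4,1.5,0,1],[-1.1,-3.4,1.5,0,1],[-1.1,-3.4,1.5,0,1]]';python3 go.py 538.5 98.1 61 184.2
```

```text
t: 2.4
eef_pos: [538.4, 97.5, 60.8]
tcp_rot: [3.142, 0.001, -3.068]
ft_force: [0.4, 0.4, -0.1]
opening: 0.999
grip_force: 0.0
t 2.4 shift [-0.1  0.6 -0.2] turn 0.001 j6 -1.59 rows 1
```

```bash
python3 steer.py '[[0,0.5,0,0,0],[0,0.5,0,0,0],[0,0.5,0,0,0],[0,0.5,0,0,0],[0,0.5,0,0,0]]';python3 steer.py '[[0,0,0,0,0],[0,0,0,0,0],[0,0,0,0,0]]'
```

```text
t: 2.82
eef_pos: [538.2, 98.1, 60.1]
tcp_rot: [3.142, -0.0, -3.067]
ft_force: [0.7, 0.4, -0.5]
opening: 0.703
grip_force: 0.0
t: 3.07
eef_pos: [538.2, 98.1, 60.3]
tcp_rot: [3.141, 0.0, -3.067]
ft_force: [-2.6, 0.1, 6.8]
opening: 0.517
grip_force: 30.0
```

```bash
python3 steer.py '[[0,0,0,0,0],[0,0,-5,0,0],[0,0,-10,0,0],[0,0,-20,0,0],[0,0,-30,0,0]]';python3 steer.py '[[0,0,-25,0,0],[0,0,-50,0,0],[0,0,-70,0,0],[0,0,-70,0,0],[0,0,-70,0,0]]'
python3 - <<'E'
from h import *
ci,im,d=cam("side"); cv2.imwrite("pics/s2.png",im[150:370,130:420,::-1].repeat(2,0).repeat(2,1))
E
python3 go.py 513.5 -87.2 160 161.5
```

```text
t: 3.48
eef_pos: [538.1, 98.0, 91.0]
tcp_rot: [3.142, -0.0, -3.067]
ft_force: [-0.4, -0.0, -1.5]
opening: 0.518
grip_force: 30.0
t: 3.9
eef_pos: [538.5, 98.1, 161.6]
tcp_rot: [3.142, 0.003, -3.067]
ft_force: [-0.9, -0.2, -0.3]
opening: 0.517
grip_force: 30.0
t 3.95 shift [  38.1 -182.9    0.4] turn 0.397 j6 -1.59 rows 5
```

View pics/s2.png

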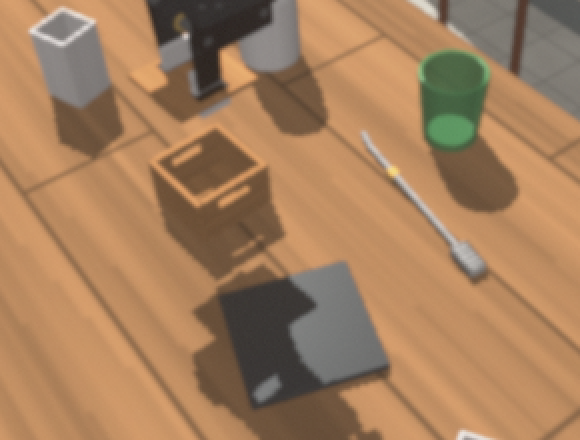

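The cover hangs from the gripper and the caddy stands open at crop (210,170). The coaster is clear at (305,335). Carrying it over now.

```bash
python3 steer.py '[[8,-37,0,0.08,0],[16,-74,0,0.16,0],[24,-111,0,0.24,0],[32,-148,0,0.32,0],[38,-183,0,0.4,0]]';python3 steer.py '[[0,0,0,0,0],[0,0,0,0,0],[0,0,0,0,0]]';python3 go.py 513.2 -87.2 60 161.2
```

```text
t: 4.37
eef_pos: [512.6, -88.8, 159.0]
tcp_rot: [3.142, -0.002, 2.812]
ft_force: [1.0, 0.2, -0.4]
opening: 0.518
grip_force: 30.0
t: 4.62
eef_pos: [513.4, -87.1, 159.3]
tcp_rot: [3.141, -0.002, 2.816]
ft_force: [0.5, -0.7, -0.5]
opening: 0.514
grip_force: 30.0
t 4.62 shift [-0.  -0.2 99.3] turn 0.002 j6 -1.54 rows 3
```

```bash
python3 steer.py '[[0,0,35,0,0],[0,0,70,0,0],[0,0,100,0,0],[0,0,114,0,0],[0,0,118,0,0]]';python3 steer.py '[[0,0,2,0,0],[0,0,4,0,0],[0,0,5,0,0],[0,0,5,0,0],[0,0,5,0,0]]';python3 go.py 513.2 -87.2 34.8 161.2
```

```text
t: 5.03
eef_pos: [512.6, -85.5, 39.3]
tcp_rot: [3.142, -0.005, 2.818]
ft_force: [0.3, 0.1, -0.5]
opening: 0.517
grip_force: 30.0
t: 5.45
eef_pos: [514.2, -87.2, 37.9]
tcp_rot: [3.141, 0.001, 2.816]
ft_force: [0.5, 0.0, -1.3]
opening: 0.519
grip_force: 30.0
t 5.45 shift [ 1.  -0.3  3.1] turn 0.003 j6 -1.54 rows 1
```

```bash
python3 steer.py '[[0.8,0,1,0,0],[0.8,0,2,0,0],[0.8,0,2.6,0,0],[0.8,0,2.6,0,0],[0.8,0,2.6,0,0]]';python3 go.py 513.2 -87.2 34.8 161.2
```

```text
t: 5.87
eef_pos: [513.1, -87.1, 34.8]
tcp_rot: [3.142, 0.0, 2.816]
ft_force: [-1.1, -0.2, 4.1]
opening: 0.515
grip_force: 30.0
t 5.87 shift [-0.1 -0.1  0. ] turn 0.002 j6 -1.54 rows 1
```

Contact, 4 N. Release gradually, then lift.

```bash
python3 steer.py '[[0,0,0,0,0.6],[0,0,0,0,0.7],[0,0,0,0,1],[0,0,0,0,1],[0,0,0,0,1]]';python3 steer.py '[[0,0,0,0,1],[0,0,-20,0,1],[0,0,-60,0,1],[0,0,-100,0,1],[0,0,-140,0,1]]';python3 go.py 521.3 -310.4 170 121.4;python3 go.py 521.3 -310.4 170 31.4
```

```text
t: 6.28
eef_pos: [513.1, -87.0, 34.4]
tcp_rot: [3.142, -0.0, 2.816]
ft_force: [-0.3, -0.1, 0.2]
opening: 0.811
grip_force: 0.0
t: 6.7
eef_pos: [512.6, -86.9, 175.9]
tcp_rot: [3.142, -0.001, 2.816]
ft_force: [0.0, -1.5, -0.4]
opening: 1.001
grip_force: 0.0
t 6.7 shift [ -79.8 -209.     5.8] turn 0.697 j6 -1.54 rows 6
t 6.7 shift [ -79.8 -209.     5.8] turn -0.874 j6 -1.54 rows 7
```

```bash
python3 steer.py '[[-13,-34,1,0.12,1],[-26,-68,1,0.24,1],[-39,-102,1,0.36,1],[-52,-136,1,0.48,1],[-65,-170,1,0.6,1]]';python3 go.py 521.3 -310.4 180 121.4
```

```text
t: 7.12
eef_pos: [520.0, -270.6, 173.6]
tcp_rot: [3.141, 0.0, 2.21]
ft_force: [0.7, -0.5, 0.4]
opening: 1.001
grip_force: 0.0
t 7.12 shift [-32.8 -22.7  -6.4] turn 0.091 j6 -1.23 rows 1
```

```bash
python3 steer.py '[[-16,-12,-3,0.091,1],[-33,-23,-6,0.091,1],[-33,-23,-6,0.091,1],[-33,-23,-6,0.091,1]]'
python3 - <<'E'
from h import *
ci,im,d=cam("wrist"); cv2.imwrite("pics/w3.png",im[:,:,::-1]); np.savez("w3.npz",P=cloud(ci,d))
ci,im,d=cam("scene"); np.savez("scene3.npz",P=cloud(ci,d),im=im)
ci,im,d=cam("side"); np.savez("side3.npz",P=cloud(ci,d),im=im)
def f(P,b,lo,hi,t):
    a,c,e,g=b; q=P[c:g,a:e].reshape(-1,3); q=q[(q[:,2]>lo)&(q[:,2]<hi)]
    if len(q)<6: return print(t,len(q))
    r=cv2.minAreaRect(q[:,:2].astype(np.float32)); print(t,len(q),np.round(r[0],1),np.round(r[1],1),round(r[2],1),np.percentile(q[:,2],[2,50,98]).round(1))
f(np.load("w3.npz")["P"],(200,100,440,300),63,73,"wide wrist")
S=np.load("side3.npz")["P"]
f(S,(195,200,275,280),46,54,"caddy side")
f(S,(232,275,330,358),24,34,"cover side"); f(S,(232,275,330,358),36,60,"ears side")
f(np.load("scene3.npz")["P"],(345,195,412,262),46,54,"caddy scene")
E
python3 go.py 521.3 -310.4 50 121.4
```

```text
t: 7.45
eef_pos: [521.4, -309.6, 179.1]
tcp_rot: [-3.142, -0.001, 2.124]
ft_force: [-0.3, 0.6, -0.2]
opening: 1.003
grip_force: 0.0
wide wrist 1580 [ 518.6 -311.9] [62.2 62.5] 31.9 [63.2 67.6 69.2]
caddy side 514 [539.2  99.1] [83.2 85.8] 4.0 [46.3 49.7 52. ]
cover side 1710 [514.9 -86.3] [84.7 82.2] 71.3 [26.6 29.4 32.2]
ears side 307 [514.5 -86.8] [66.6 29.9] 71.3 [36.5 47.7 54.9]
caddy scene 357 [540.6  98.5] [88.3 81.5] 4.3 [46.3 49.8 53.4]
t 7.6 shift [ -2.   -1.5 129.3] turn 0.007 j6 -1.2 rows 4
```

View pics/w3.png

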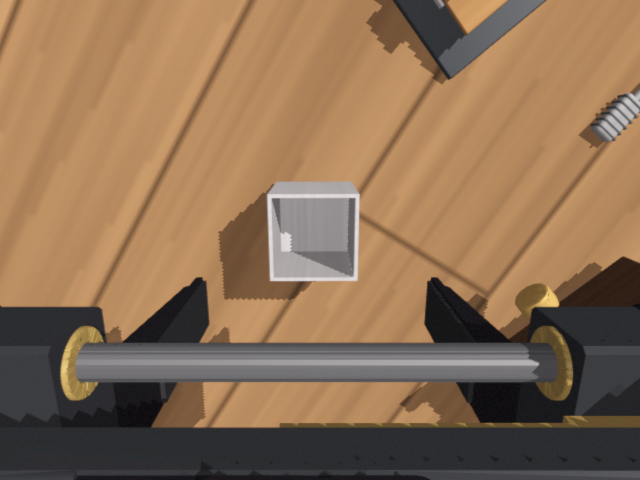

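The tin sits at (268–360, 183–281), with the drawer knob well clear at (535,300). The cover is centred on the coaster to within 0.3 mm. Descending onto the tin.

```bash
python3 go.py 520.2 -310.9 50 121.6; python3 steer.py '[[-1,-1,35,0.003,1],[-1,-1,70,0.003,1],[-1,-1,100,0.003,1],[-1,-1,122,0.003,1],[-1,-1,129,0.003,1]]';python3 steer.py '[[0,0,0,0,1],[0,0,0,0,1],[0,0,0,0,1]]'; python3 go.py 520.2 -310.9 50 121.6
```

```text
t 7.6 shift [ -1.8  -2.7 129.3] turn 0.004 j6 -1.2 rows 4
t: 8.02
eef_pos: [520.3, -308.5, 47.4]
tcp_rot: [-3.14, -0.005, 2.123]
ft_force: [-1.0, -0.4, -0.7]
opening: 1.0
grip_force: 0.0
t: 8.27
eef_pos: [522.2, -310.5, 52.1]
tcp_rot: [3.141, 0.002, 2.122]
ft_force: [0.2, -0.6, 0.5]
opening: 0.998
grip_force: 0.0
t 8.27 shift [ 0.7 -1.9  2.1] turn 0.0 j6 -1.2 rows 1
```

```bash
python3 steer.py '[[0.7,-1.9,1.5,0,0],[0.7,-1.9,1.5,0,0],[0.7,-1.9,1.5,0,0],[0.7,-1.9,1.5,0,0],[0.7,-1.9,1.5,0,0]]';python3 steer.py '[[0,0,0,0,0],[0,0,0,0,0],[0,0,0,0,0]]'; python3 go.py 520.2 -310.9 50 121.6
```

```text
t: 8.68
eef_pos: [519.4, -310.9, 49.3]
tcp_rot: [3.141, 0.0, 2.122]
ft_force: [-0.2, -0.1, -0.4]
opening: 0.708
grip_force: 0.0
t: 8.93
eef_pos: [519.5, -310.9, 49.1]
tcp_rot: [3.141, 0.0, 2.122]
ft_force: [-0.3, 0.4, 1.7]
opening: 0.653
grip_force: 30.0
t 8.93 shift [-0.4  0.6 -0.9] turn -0.001 j6 -1.2 rows 1
```

```bash
python3 steer.py '[[0,0,-25,0,0],[0,0,-60,0,0],[0,0,-95,0,0],[0,0,-120,0,0],[0,0,-120,0,0]]';python3 go.py 538.7 98.3 170 94.3
```

```text
t: 9.35
eef_pos: [520.9, -311.9, 174.0]
tcp_rot: [3.139, 0.007, 2.122]
ft_force: [0.2, -0.2, -1.1]
opening: 0.648
grip_force: 30.0
t 9.35 shift [340.1 229.9   2.3] turn 0.476 j6 -1.2 rows 10
```

```bash
python3 steer.py '[[34,23,0,0.1,0],[68,46,0,0.2,0],[102,69,0,0.3,0],[136,92,0,0.4,0],[170,115,0,0.476,0]]';python3 go.py 538.7 98.3 170 94.3
```

```text
t: 9.77
eef_pos: [527.7, -103.9, 168.1]
tcp_rot: [-3.14, -0.001, 1.64]
ft_force: [1.5, -0.1, -0.2]
opening: 0.649
grip_force: 30.0
t 9.77 shift [201.   25.   -1.8] turn -0.006 j6 -0.39 rows 5
```

```bash
python3 steer.py '[[40,5,0,0,0],[80,10,0,0,0],[120,15,0,0,0],[160,20,0,0,0],[200,25,0,0,0]]';python3 steer.py '[[0,0,0,0,0],[0,0,0,0,0],[0,0,0,0,0]]';python3 go.py 538.7 98.3 140 94.3
```

```text
t: 10.18
eef_pos: [537.7, 97.5, 168.2]
tcp_rot: [-3.14, -0.0, 1.646]
ft_force: [1.0, -0.2, -1.5]
opening: 0.652
grip_force: 30.0
t: 10.43
eef_pos: [537.9, 95.3, 168.3]
tcp_rot: [-3.14, 0.0, 1.647]
ft_force: [0.3, 0.1, -2.3]
opening: 0.651
grip_force: 30.0
t 10.43 shift [ 2.9  1.  28.3] turn 0.001 j6 -0.02 rows 1
```

```bash
python3 steer.py '[[2.9,1,30,0,0],[2.9,1,53,0,0],[2.9,1,53,0,0],[2.9,1,53,0,0],[2.9,1,53,0,0]]';python3 - <<'E'
from h import *
out=[]
for n in("side","scene"):
    ci,im,d=cam(n); P=cloud(ci,d); np.savez(n+"4.npz",P=P)
    out.append(im[150:300,150:320] if n=="side" else im[150:300,300:470])
cv2.imwrite("pics/c4.png",np.hstack(out)[:,:,::-1].repeat(2,0).repeat(2,1))
E
python3 go.py 538.7 98.3 54 94.3
```

```text
t: 10.85
eef_pos: [539.6, 97.5, 116.9]
tcp_rot: [3.141, -0.0, 1.644]
ft_force: [0.3, 0.5, -1.6]
opening: 0.65
grip_force: 30.0
t 10.95 shift [ 0.4 -1.2 63.3] turn -0.001 j6 -0.02 rows 2
```

View pics/c4.png

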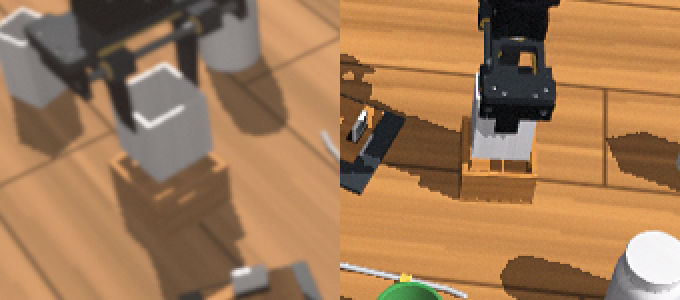

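```bash
cat > rel.py <<'E'
from h import *
def faces(tag,lo,hi,clo=12,chi=45,half=60):
    a=np.radians(4.3); E=np.array([[np.cos(a),np.sin(a)],[-np.sin(a),np.cos(a)]])
    for n,spec in(("side",[(0,-1),(1,-1)]),("scene",[(0,1)])):
        P=np.load(n+tag+".npz")["P"].reshape(-1,3); q=(P[:,:2]-[538.7,98.3])@E.T; z=P[:,2]
        for nm,l,h,w in(("caddy",clo,chi,41),("tin",lo,hi,half)):
            m=(z>l)&(z<h)&(abs(q)<52).all(1); 
            for ax,s in spec:
                v=q[m&(abs(q[:,1-ax])<w*.6)][:,ax]*s
                v=v[(v>w-8)&(v<w+8)]
                print(n,nm,"face","xy"[ax],s,len(v),round(float(np.median(v)-w)*s,1) if len(v) else None)
if __name__=="__main__": faces("4",70,95,half=31)
E
python3 rel.py
```

```text
side caddy face x -1 141 1.5
side caddy face y -1 257 1.6
side tin face x -1 93 2.6
side tin face y -1 180 -0.1
scene caddy face x 1 192 0.3
scene tin face x 1 121 1.7
```

```bash
python3 steer.py '[[1.4,-1.2,0,0,0],[1.4,-1.2,6,0,0],[1.4,-1.2,10,0,0],[1.4,-1.2,10,0,0]]';python3 steer.py '[[0,0,8,0,0],[0,0,16,0,0],[0,0,24,0,0],[0,0,32,0,0],[0,0,32,0,0]]'; python3 go.py 538.4 99 54 94.3
```

```text
t: 11.28
eef_pos: [537.4, 99.8, 105.3]
tcp_rot: [-3.141, -0.0, 1.646]
ft_force: [0.1, 0.9, -1.7]
opening: 0.65
grip_force: 30.0
t: 11.7
eef_pos: [537.0, 99.7, 72.1]
tcp_rot: [-3.139, -0.0, 1.646]
ft_force: [0.2, 0.4, -3.4]
opening: 0.649
grip_force: 30.0
t 11.7 shift [-0.8  1.4 18.1] turn -0.0 j6 -0.01 rows 1
```

```bash
python3 steer.py '[[-0.8,1.3,5,0,0],[-0.8,1.3,10,0,0],[-0.8,1.3,14,0,0],[-0.8,1.3,17,0,0],[-0.8,1.3,17,0,0]]';python3 steer.py '[[0,0,0.7,0,0],[0,0,1.4,0,0],[0,0,1.4,0,0]]'; python3 go.py 538.4 99 53.3 94.3
```

```text
t: 12.12
eef_pos: [538.9, 99.1, 56.4]
tcp_rot: [-3.141, -0.0, 1.646]
ft_force: [0.3, -0.3, -1.8]
opening: 0.652
grip_force: 30.0
t: 12.37
eef_pos: [539.2, 99.1, 55.7]
tcp_rot: [3.141, -0.0, 1.646]
ft_force: [0.9, 0.4, -0.9]
opening: 0.65
grip_force: 30.0
t 12.37 shift [-0.1 -0.8  2.4] turn -0.0 j6 -0.01 rows 1
```

```bash
python3 steer.py '[[0,-0.5,0.8,0,0],[0,-0.5,1.6,0,0],[0,-0.5,2.1,0,0],[0,-0.5,2.1,0,0]]'; python3 go.py 538.4 99 53.3 94.3
```

```text
t: 12.7
eef_pos: [538.6, 99.0, 53.5]
tcp_rot: [-3.142, -0.0, 1.646]
ft_force: [0.5, -0.1, -2.5]
opening: 0.65
grip_force: 30.0
t 12.7 shift [-0.  -0.2  0.2] turn -0.0 j6 -0.01 rows 1
```

```bash
python3 steer.py '[[0,0,0.5,0,0],[0,0,0.5,0,0.75],[0,0,0.5,0,0.9],[0,0,0.5,0,1],[0,0,0.5,0,1]]'; python3 steer.py '[[0,0,0,0,1],[0,0,-30,0,1],[0,0,-70,0,1],[0,0,-110,0,1],[0,0,-150,0,1]]'; python3 go.py 511.5 335.4 210 110.5
```

```text
t: 13.12
eef_pos: [538.7, 99.1, 53.1]
tcp_rot: [3.141, -0.0, 1.646]
ft_force: [0.4, 0.2, 0.6]
opening: 0.874
grip_force: 0.0
t: 13.53
eef_pos: [538.2, 99.0, 204.8]
tcp_rot: [-3.141, -0.0, 1.646]
ft_force: [0.8, 0.0, -0.6]
opening: 0.997
grip_force: 0.0
t 13.53 shift [237.7  -8.9  -5.2] turn -0.283 j6 -0.01 rows 6
```

```bash
python3 steer.py '[[40,-1,-2,-0.1,1],[80,-3,-4,-0.2,1],[120,-4,-5,-0.283,1],[160,-6,-5,-0.283,1],[200,-8,-5,-0.283,1]]'; python3 go.py 511.5 335.4 210 110.5
```

```text
t: 13.95
eef_pos: [515.2, 299.7, 208.4]
tcp_rot: [3.141, -0.0, 1.929]
ft_force: [1.2, -0.2, -0.0]
opening: 1.003
grip_force: 0.0
t 13.95 shift [34.7  9.1 -1.6] turn 0.0 j6 0.06 rows 1
```

```bash
python3 steer.py '[[34,9,0,0,1],[34,9,0,0,1],[34,9,0,0,1],[34,9,0,0,1]]'
python3 - <<'E'
from h import *
for n in("side","scene","wrist"):
    ci,im,d=cam(n); np.savez(n+"5.npz",P=cloud(ci,d)); cv2.imwrite(f"pics/{n}5.png",im[:,:,::-1])
def f(P,lo,hi,c,r,t):
    q=P.reshape(-1,3); q=q[(q[:,2]>lo)&(q[:,2]<hi)&(np.hypot(q[:,0]-c[0],q[:,1]-c[1])<r)]
    if len(q)<6: return print(t,len(q))
    b=cv2.minAreaRect(q[:,:2].astype(np.float32)); print(t,len(q),np.round(b[0],1),np.round(b[1],1),round(b[2],1),np.percentile(q[:,2],[2,50,98]).round(1))
for n in("side","scene","wrist"):
    P=np.load(n+"5.npz")["P"]
    f(P,82,90,(511,335),50,n+" narrow"); f(P,67,76,(539,98),55,n+" wide in caddy"); f(P,47,53,(539,98),65,n+" caddy")
E
python3 go.py 511.5 335.4 70 110.5
```

```text
t: 14.28
eef_pos: [512.0, 332.6, 207.8]
tcp_rot: [-3.141, 0.0, 1.929]
ft_force: [0.7, -0.4, 0.2]
opening: 0.998
grip_force: 0.0
side narrow 173 [511.2 335. ] [50.2 52. ] 19.8 [82.1 85.1 87.6]
side wide in caddy 287 [540.2  99.7] [63.  66.1] 4.9 [67.3 70.9 74. ]
side caddy 442 [539.6  98.8] [82.7 83.6] 4.6 [47.2 49.9 52.7]
scene narrow 152 [512.9 334.2] [53.  50.9] 20.5 [82.2 85.3 89.5]
scene wide in caddy 196 [540.6  97.6] [67.1 62. ] 3.1 [67.6 71.1 75.2]
scene caddy 337 [540.6  98.5] [85.5 81.4] 4.2 [47.2 50.  52.8]
wrist narrow 1092 [509.5 334.1] [48.1 49. ] 19.8 [82.4 85.7 87.3]
wrist wide in caddy 0
wrist caddy 481 [519.1 135.5] [54.2 15.5] 15.9 [47.1 49.5 51. ]
t 14.43 shift [  3.8   0.3 138.1] turn -0.001 j6 0.11 rows 4
```

View pics/wrist5.png

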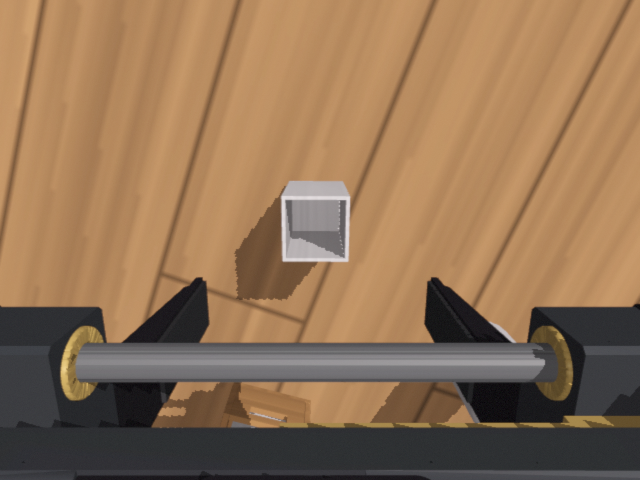

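The narrow tin is at (281–349, 181–262) and upright, and the canister is clear to the right. The wide tin's rim reads about 71–72 mm, so it is seated.

```bash
python3 go.py 510.8 334.5 70.5 110; python3 steer.py '[[2.5,1,35,0.006,1],[2.5,1,70,0.006,1],[2.5,1,105,0.006,1],[2.5,1,130,0.006,1],[2.5,1,136,0.006,1]]';python3 steer.py '[[0,0,0,0,1],[0,0,0,0,1],[0,0,0,0,1]]'; python3 go.py 510.8 334.5 70.5 110
```

```text
t 14.43 shift [  3.2  -0.7 137.6] turn 0.007 j6 0.11 rows 4
t: 14.85
eef_pos: [511.1, 333.7, 68.3]
tcp_rot: [-3.136, 0.001, 1.921]
ft_force: [-0.6, 0.0, -0.6]
opening: 1.001
grip_force: 0.0
t: 15.1
eef_pos: [513.3, 335.7, 74.0]
tcp_rot: [3.139, -0.0, 1.922]
ft_force: [-0.0, 0.4, -0.4]
opening: 0.999
grip_force: 0.0
t 15.1 shift [-0.3 -2.8  3.5] turn 0.002 j6 0.12 rows 1
```

```bash
python3 steer.py '[[-0.3,-2.5,2.7,0,1],[-0.3,-2.5,2.7,0,1],[-0.3,-2.5,2.7,0,0],[-0.3,-2.5,2.7,0,0],[-0.3,-2.5,2.7,0,0]]';python3 steer.py '[[0,0,0,0,0],[0,0,0,0,0],[0,0,0,0,0],[0,0,0,0,0],[0,0,0,0,0]]'; python3 go.py 510.8 334.5 70.5 110
```

```text
t: 15.52
eef_pos: [510.1, 334.5, 69.7]
tcp_rot: [3.141, -0.0, 1.923]
ft_force: [0.3, -0.1, -0.3]
opening: 0.845
grip_force: 0.0
t: 15.93
eef_pos: [510.1, 334.4, 69.3]
tcp_rot: [3.142, -0.0, 1.923]
ft_force: [-0.2, 0.4, -0.2]
opening: 0.503
grip_force: 30.0
t 15.93 shift [-0.2  0.7 -1.2] turn 0.003 j6 0.12 rows 1
```

```bash
python3 steer.py '[[0,0,-30,0,0],[0,0,-65,0,0],[0,0,-100,0,0],[0,0,-130,0,0],[0,0,-140,0,0]]';python3 go.py 538.6 98.8 205 94.3
```

```text
t: 16.35
eef_pos: [511.1, 335.0, 213.9]
tcp_rot: [3.136, -0.001, 1.923]
ft_force: [0.1, -0.0, -1.2]
opening: 0.504
grip_force: 30.0
t 16.35 shift [-231.2  -55.7    8.4] turn 0.277 j6 0.12 rows 6
```

```bash
python3 steer.py '[[-38,-9,0,0.07,0],[-77,-18,0,0.14,0],[-115,-28,0,0.21,0],[-154,-37,0,0.277,0],[-192,-46,0,0.277,0]]';python3 steer.py '[[-20,1,0,0,0],[-40,1,0,0,0],[-40,1,0,0,0],[-40,1,0,0,0],[-40,1,0,0,0]]';python3 go.py 538.6 98.8 150 94.3
```

```text
t: 16.77
eef_pos: [532.6, 136.6, 208.6]
tcp_rot: [-3.141, 0.0, 1.642]
ft_force: [-0.3, -0.2, -0.5]
opening: 0.504
grip_force: 30.0
t: 17.18
eef_pos: [536.8, 99.0, 208.8]
tcp_rot: [-3.141, -0.0, 1.646]
ft_force: [0.1, 0.6, -0.5]
opening: 0.5
grip_force: 30.0
t 17.18 shift [-0.3  1.8 58.8] turn -0.0 j6 -0.01 rows 2
```

Hover with the tin's bottom about 10 mm above the wide rim, then compare.

```bash
python3 steer.py '[[0,1.7,25,0,0],[0,1.7,45,0,0],[0,1.7,55,0,0],[0,1.7,55,0,0],[0,1.7,55,0,0]]';python3 - <<'E'
from h import *
for n in("side","scene"):
    ci,im,d=cam(n); P=cloud(ci,d); np.savez(n+"6.npz",P=P)
import rel
rel.faces("6",92,120,half=24); print(); rel.faces("6",55,67,half=31)
E
python3 go.py 538.6 98.8 76.5 94.3
```

```text
t: 17.6
eef_pos: [538.7, 99.3, 154.3]
tcp_rot: [-3.141, -0.0, 1.647]
ft_force: [0.6, -0.6, -1.0]
opening: 0.505
grip_force: 30.0
side caddy face x -1 137 1.5
side caddy face y -1 260 1.4
side tin face x -1 79 1.9
side tin face y -1 165 2.4
scene caddy face x 1 201 0.5
scene tin face x 1 121 1.4

side caddy face x -1 137 1.5
side caddy face y -1 260 1.4
side tin face x -1 42 1.7
side tin face y -1 86 1.3
scene caddy face x 1 201 0.5
scene tin face x 1 65 0.8
t 17.7 shift [-0.3 -0.7 78.8] turn 0.001 j6 -0.01 rows 2
```

```bash
python3 steer.py '[[-1,-0.4,5,0,0],[-1,-0.4,12,0,0],[-1,-0.4,20,0,0],[-1,-0.4,30,0,0],[-1,-0.4,30,0,0]]';python3 steer.py '[[0,0,8,0,0],[0,0,16,0,0],[0,0,24,0,0],[0,0,32,0,0],[0,0,32,0,0]]'; python3 go.py 538.3 98.3 76 94.3
```

```text
t: 18.12
eef_pos: [537.6, 97.5, 122.2]
tcp_rot: [-3.139, -0.0, 1.646]
ft_force: [0.1, 0.4, -1.2]
opening: 0.503
grip_force: 30.0
t: 18.53
eef_pos: [537.7, 97.6, 90.6]
tcp_rot: [-3.139, -0.0, 1.646]
ft_force: [-0.4, -0.0, -1.5]
opening: 0.505
grip_force: 30.0
t 18.53 shift [ 0.7  0.7 14.6] turn -0.0 j6 -0.02 rows 1
```

```bash
python3 steer.py '[[0.7,0.7,5,0,0],[0.7,0.7,9,0,0],[0.7,0.7,12,0,0],[0.7,0.7,12,0,0],[0.7,0.7,12,0,0]]';python3 go.py 538.3 98.3 76 94.3
```

```text
t: 18.95
eef_pos: [539.0, 98.4, 80.3]
tcp_rot: [-3.142, -0.0, 1.646]
ft_force: [0.7, 0.1, -0.4]
opening: 0.503
grip_force: 30.0
t 18.95 shift [-0.  -0.7  4.3] turn -0.0 j6 -0.02 rows 1
```

```bash
python3 steer.py '[[0,-0.5,1.5,0,0],[0,-0.5,3,0,0],[0,-0.5,4,0,0],[0,-0.5,4,0,0],[0,-0.5,4,0,0]]';python3 go.py 538.3 98.3 76 94.3
```

```text
t: 19.37
eef_pos: [538.5, 98.4, 76.3]
tcp_rot: [-3.142, -0.0, 1.646]
ft_force: [-0.7, -1.0, -0.9]
opening: 0.503
grip_force: 30.0
t 19.37 shift [-0.  -0.2  0.3] turn -0.0 j6 -0.02 rows 1
```

```bash
python3 steer.py '[[0,0,0.4,0,0],[0,0,0.4,0,0.65],[0,0,0.4,0,0.8],[0,0,0.4,0,1],[0,0,0.4,0,1]]'; python3 steer.py '[[0,0,0,0,1],[0,0,0,0,1],[0,0,-30,0,1],[0,0,-65,0,1],[0,0,-100,0,1]]';python3 steer.py '[[-30,0,-20,0,1],[-65,0,-40,0,1],[-100,0,-40,0,1],[-100,0,-40,0,1],[-100,0,-40,0,1]]';  python3 - <<'E'
from h import *
out=[]
for n in("side","scene"):
    ci,im,d=cam(n); P=cloud(ci,d); np.savez(n+"7.npz",P=P)
    out.append(im[140:360,130:420] if n=="side" else im[150:370,160:540])
cv2.imwrite("pics/f7.png",np.hstack(out)[:,:,::-1])
def f(P,lo,hi,c,r,t):
    q=P.reshape(-1,3); q=q[(q[:,2]>lo)&(q[:,2]<hi)&(np.hypot(q[:,0]-c[0],q[:,1]-c[1])<r)]
    if len(q)<6: return print(t,len(q))
    b=cv2.minAreaRect(q[:,:2].astype(np.float32)); print(t,len(q),np.round(b[0],1),np.round(b[1],1),round(b[2],1),np.percentile(q[:,2],[2,50,90,98]).round(1))
for n in("side","scene"):
    P=np.load(n+"7.npz")["P"]
    f(P,86,110,(539,98),50,n+" narrow"); f(P,69,75,(539,98),55,n+" wide"); f(P,25,35,(514,-87),70,n+" cover")
E
```

```text
t: 19.78
eef_pos: [538.6, 98.4, 76.0]
tcp_rot: [3.141, -0.0, 1.646]
ft_force: [0.9, -0.6, 0.1]
opening: 0.727
grip_force: 0.0
t: 20.2
eef_pos: [538.1, 98.3, 176.7]
tcp_rot: [-3.14, -0.0, 1.646]
ft_force: [1.0, 0.4, -0.1]
opening: 0.995
grip_force: 0.0
t: 20.62
eef_pos: [546.0, -2.7, 216.1]
tcp_rot: [3.141, -0.0, 1.643]
ft_force: [-0.3, -0.7, 0.3]
opening: 1.002
grip_force: 0.0
side narrow 246 [540.4  99.6] [49.8 50.9] 5.2 [86.2 90.9 93.4 94.1]
side wide 270 [540.1  99. ] [63.7 64.9] 3.2 [69.1 71.7 74.  74.9]
side cover 1722 [514.7 -86.7] [84.2 81.9] 71.2 [26.7 29.5 31.1 33. ]
scene narrow 182 [541.7  98.2] [56.  48.2] 4.1 [86.4 91.3 94.4 95.6]
scene wide 186 [541.6  98. ] [63.2 62.2] 3.7 [69.1 71.8 74.1 74.8]
scene cover 888 [515.3 -87.5] [82.6 86.1] 71.7 [25.6 29.5 32.2 33.7]
```

View pics/f7.png

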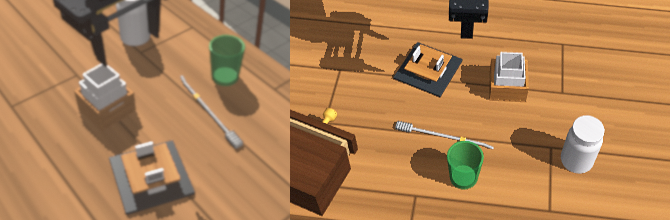

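The tins are nested, with rims near 92 and 72 mm as expected. The cover stands upright in the middle of the coaster, and the bystanders are where they were.

```bash
python3 -c "
from cell import env
print(env.job_done())"
```

```text
the job is handed in; nothing more can be done
None
```

The job is handed in at about 21 s: the cover is right way up in the middle of the coaster, and by the last camera check the wide tin is fully down in the caddy and the narrow tin fully down inside it; I did not get a verdict back.

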